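# Clamp the filter head onto the irrigation valve

### The job

Swing the open half of the hinged steel clamp ring shut around the two black flanges, so that it carries the loose filter head home over the valve's flange and comes up against its rubber pad. Then turn the cam lever's knob clockwise (seen from above) so that its hook catches the ring's post, go on until it is firmly tight, a pull of about 10 N at the knob, and let go. Do not crush the pad (never more than about 13 N at the knob, or 30 N of push on the ring), and leave the other things on the bench alone.

Things in the scene. Friction and masses are not known exactly. Their poses are not given: they have to be found in the camera images.
- stand: Valve stand fixed to the bench: 170 x 200 mm aluminium plate, black valve block, level pipe with green nuts (tops below 62 mm), upright neck with a 90 mm flange, the fixed steel half of the clamp ring on its +x side. Origin on the bench under the flange centre, z up. Hinge axis at x 0, y +64 mm, lever pivot at x +26, y -85 mm, both vertical. Clamp below 136 mm, head 148, knob 172.
- flange_center (a point): Centre of the top face of the fixed lower flange (90 mm diameter, 8 mm thick), 96 mm above the bench, on the stand's axis.
- head_center (a point): Loose black filter head, 0.25 to 0.5 kg: 90 mm flange 8 mm thick, 46 mm neck, 54 mm collar, brass nipple, 52 mm high. It stands on the lower flange, 9 to 12 mm off-centre towards the stand's -x (the clamp's open side). This point is the middle of its flange, 4 mm above its underside. It slides easily; the shutting ring pushes it home, to within 8 mm. No need to grasp it.
- ring_hinge (a point): A point on the vertical hinge axis of the swinging ring half, 95.5 mm above the bench.
- ring_tab (a point): Centre of the flat outer face of the tab at the free end of the swinging ring half: 43 mm long (point's y), 33 mm high (79 to 112 mm above the bench), tab 8 mm thick; the face looks along the point's -x. Push it along +x, on the arc about the hinge, to shut the ring. In the ring's axes it lies 14 mm to -x and 140.5 mm to -y of the hinge. With the ring at 0 its axes equal the stand's.
- ring_post (a point): Mid height (122 mm above the bench) of the upright steel post, 8 mm diameter, that stands on the tab up to 136 mm; the lever's hook catches it.
- ring (a joint): Swing of the ring half, rad: 0 = fully round, starts 0.6 to 0.95 open. Shutting turns it anticlockwise seen from above and lowers the value. It stays where left; about 1 N at the tab moves it, up to 4 N while it pushes the head. It meets the rubber pad between 0.01 and 0.082; where is hidden, only felt. Shut means below 0.09; from there the hook can catch the post.
- pad_mount: Holder of the rubber pad on the fixed ring half, at x +4, y -69, 95.5 mm up in the stand's frame. The pad (18 mm wide, 22 mm high) looks along the stand's -x and meets the inside of the tab. Its face stands 12.3 to 20.2 mm out from this origin, a hidden setting. Stiff: 30 N per mm, springs back. Crushed above 46 N.
- lever_pivot (a point): A point on the vertical pivot axis of the cam lever, at the lever's mid height, 123 mm above the bench.
- lever_knob (a point): Centre of the lever's upright round black knob: 18 mm diameter, from 130 to 172 mm above the bench, 68 mm from the pivot axis. The point's x axis points from the pivot out along the lever arm. The knob spins freely on its pin. It can be pinched from above or pushed sideways.
- hook_mouth (a point): Open end of the lever's spiral steel hook, 2.0 rad clockwise ahead of the arm, 116 to 130 mm above the bench. The hook's inner radius about the pivot shrinks from 54.5 mm here to 38.5 mm near the arm; it passes outside the post and draws the ring in.
- lever (a joint): Cam lever angle, rad: 0 = arm along the stand's +x, growing clockwise seen from above; starts 0 to 0.3, ends at 2.9. Under 1 N at the knob until the hook takes up the post; tight somewhere from 1.5 to 2.6 (hidden pad setting), the pull rising about 0.8 N per mm of knob travel. 10 N at the knob puts 14 to 28 N on the pad, in proportion. It stays where left, also under load.
Mind the look-alikes: they are no part of the job. What is shaped like the part that bears head_center but purple or red is not meant.

How it is judged:
By the outcome, as a careful person would: the job done as asked, in the order asked, and still so for the second after the job is handed in, with the robot touching nothing.
It also fails if it takes over 72 s, if anything falls off the work surface, if the arm or the gripper's body presses on something with over 40 N, if the wrist force passes 120 N, or if a joint passes its speed limit or range.

### The arm

A 6-joint arm with a two-finger parallel gripper is mounted at the origin on the work surface. World frame = base frame: x ahead of the robot, y to its left, z up, the work surface at z = 0. Lengths are in m, angles in rad, forces in N, time in s.
With the tool pointing down it reaches from about 0.2 to 0.875 m from the base axis. Payload 3.4 kg.
Tool frame: the origin (TCP) lies at the very end of the fingers, on their centre line; the grasp point (between the pads) lies 19 mm behind it; z points along the fingers, y is the line along which they close (so a half turn about z gives the same grasp; the last joint's range is limited). The gripper opens to 94 mm and grips with 3 to 60 N. Pads are 16 mm wide; open, the fingers measure 119 mm over their backs; the gripper's body (75 mm by 177 mm) begins 78 mm behind the grasp point.
Start: joints at [-1.236, 0.276, 1.505, -0, 1.361, -0.121], TCP at [0.253, -0.516, 0.205] pointing down, gripper open.
Joint ranges: [-2.89, 2.89], [-0.75, 2.08], [0.22, 2.7], [-1.18, 4.32], [0.11, 2.71], [-2.7, 2.7]. Speed limits (rad/s): [2.57, 2.57, 3.14, 3.14, 3.14, 3.14].

### API

Orientations are given as [roll, pitch, yaw] about the fixed x, y, z axes, in that order (R = Rz(yaw) Ry(pitch) Rx(roll)).
In Python, from bench import arm gives the robot as it stands.
- The arm moves only by the tool move_arm, never from a script. Its argument "steps" is a list of rows, each a list of 7 numbers: the turn, a rotation vector about the tool's x, y, z in rad, then the shift along the tool's x, y, z in m, then the closure, from 0 (fully open) to 1 (shut). In form: [[ax, ay, az, tx, ty, tz, claw], ...]. A call has 1 to 5 rows; each row is the pose to reach, as a shift and turn from the pose commanded when the call began, along the tool's axes at that moment; what a row does not reach only later rows make up. A row lasts 1/8 s, in which the tool goes at most 62.5 mm and 10.7 degrees, less where a joint would pass 70% of its speed; a pose out of reach is approached as far as the arm can. A call with a gripper value outside its range is refused whole. The fingers move at their own pace and stop on an object; "force" is the grip in N (left out, the last holds). Time passes only in rows, so rows that repeat a pose let the fingers close. It gives the time, the measured TCP pose, the force, the opening and the grip force at its end, in the units of the state.
- arm.sense(): the state, without advancing time (a new reading comes with each control period).
- arm.snapshot(name): name is "side" or "top" or "wrist"; returns the picture (384x512x3 uint8, red, green, blue); there is no depth.
- arm.get_calibration(name): a dict with "K" (3x3 intrinsics, pixels), "camera_from_world" (4x4, takes a point from world to camera coordinates). Camera axes: x right, y up, looking along -z (the intrinsics and any distortion apply to the point x, -y, -z); pixel columns grow to the right and rows downward; lengths in m; the calibration is good to about 2 mm. A picture is of the moment at which its call begins: read the wrist's pose just before it. get_calibration takes no time and is no camera call; for the wrist camera it gives the pose at the moment of the call.
- arm.job_done(): hands the job in; it is judged then, once.
The state is a dict: "time": time; "joint_positions": joint angles; "joint_velocities": joint speeds; "tau": joint torques, N m; "tcp_pos": TCP position; "eef_rot": TCP orientation; "wrist_force": force on the tool from outside, world axes, zero at the start; "moment": the same for the moment, N m; "finger_gap": finger opening in m; "gripper_force": force on a finger pad.
Only numpy, scipy, OpenCV 4.12 (cv2) and the standard library are available. Lean on these libraries where they do the work, as an engineer would, in place of code of your own. Each camera call takes 0.05 s, during which the arm holds its last target. There are 200 camera calls.

## Working session

There is one attempt and no reset: what is moved stays moved. The work goes in short steps, Python scripts to look and compute and a tool call to move; the robot and the scene stay as the last step left them, time stands still between calls to the robot, and variables do not carry over. Pictures are saved under pics/ and viewed, at most 10 in all, crops included, and the job is handed in when it is done.

Besides the shell and the picture viewer there is one more tool, called after "Emit:" in YAML: its name, and indented under it one key for each argument. move_arm: Moves the arm, as the interface text tells. Its arguments: {"type":"object","properties":{"steps":{"type":"array","items":{"type":"array","items":{"type":"number"}}},"force":{"type":"number"}},"required":["steps"]}

```bash
mkdir -p pics; ls; python3 - <<'E'
from bench import arm
import cv2
s=arm.sense();print(s)
for n in("top","side"):
    cv2.imwrite(f"pics/{n}0.png",arm.snapshot(n)[:,:,::-1]);c=arm.get_calibration(n);print(n,c)
E
```

```text
pics
{'time': 0.0, 'joint_positions': array([-1.23601197e+00,  2.76520675e-01,  1.50609450e+00, -1.69450619e-05,
        1.36068893e+00, -1.20995880e-01]), 'joint_velocities': array([ 5.35556295e-04, -4.20404476e-04,  1.34508941e-04, -1.88117126e-05,
       -6.69713518e-04, -3.72616191e-04]), 'tau': array([-2.34001694e-03, -4.04590487e+01, -2.37234306e+01,  7.00100488e-02,
        3.46981210e-02, -1.33138551e-04]), 'tcp_pos': array([ 0.25290094, -0.51577735,  0.20466252]), 'eef_rot': array([-3.13989172e+00, -1.90128051e-04,  4.55783621e-01]), 'wrist_force': array([ 1.35074507e+00, -4.58022582e-04, -4.94964092e-02]), 'moment': array([-0.00384165,  0.04158249, -0.03868573]), 'gripper_force': 0.0, 'finger_gap': 0.09374861246362116}
top {'K': array([[403.938184  ,   0.        , 251.80871362],
       [  0.        , 403.938184  , 197.80451618],
       [  0.        ,   0.        ,   1.        ]]), 'camera_from_world': array([[-2.68465857e-02, -9.99639500e-01,  3.62364023e-04,
         1.07727911e-02],
       [ 9.88690669e-01, -2.64990333e-02,  1.47609492e-01,
        -5.57715874e-01],
       [-1.47546677e-01,  4.32107682e-03,  9.89045654e-01,
        -8.26498907e-01],
       [ 0.00000000e+00,  0.00000000e+00,  0.00000000e+00,
         1.00000000e+00]])}
side {'K': array([[372.36050627,   0.        , 257.87768183],
       [  0.        , 372.36050627, 188.95111736],
       [  0.        ,   0.        ,   1.        ]]), 'camera_from_world': array([[ 0.99612057, -0.08755186, -0.00885943, -0.52014935],
       [ 0.05993471,  0.60127911,  0.79678809, -0.13308275],
       [-0.06443329, -0.79422799,  0.60419388, -0.65705132],
       [ 0.        ,  0.        ,  0.        ,  1.        ]])}
```

View pics/top0.png

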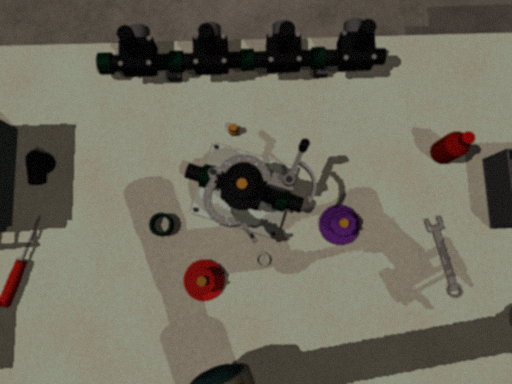

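View pics/side0.png

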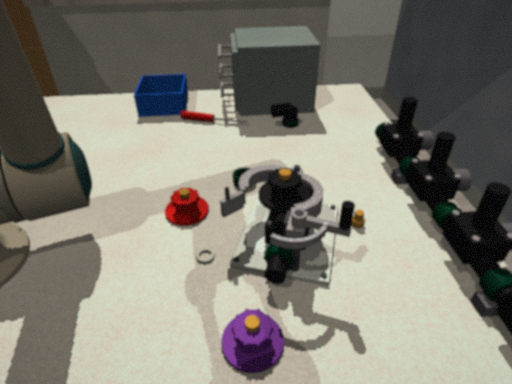

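The top view shows the stand with black head near (242,183), knob near (304,146), and the ring's free end near (285,225). The side view shows the tab at (232,203) and the knob at (347,213). I'll enlarge both.

```bash
cat > h.py <<'E'
import numpy as np,cv2
from bench import arm
def ray(n,px,c=None):
    c=c or arm.get_calibration(n);K=c["K"];T=c["camera_from_world"];R=T[:3,:3]
    d=np.linalg.inv(K)@[px[0],px[1],1];d=R.T@(d*[1,-1,-1]);return -R.T@T[:3,3],d
def onz(n,px,z,c=None):
    o,d=ray(n,px,c);return o+d*(z-o[2])/d[2]
def proj(n,p,c=None):
    c=c or arm.get_calibration(n);T=c["camera_from_world"];q=(T[:3,:3]@p+T[:3,3])*[1,-1,-1];q=c["K"]@q;return q[:2]/q[2]
E
python3 - <<'E'
import cv2,numpy as np
a=cv2.imread("pics/top0.png")[120:260,170:360];b=cv2.imread("pics/side0.png")[150:290,200:390]
f=lambda x:cv2.convertScaleAbs(cv2.resize(x,None,fx=4,fy=4,interpolation=cv2.INTER_CUBIC),alpha=1.3,beta=25)
cv2.imwrite("pics/a.png",f(a));cv2.imwrite("pics/b.png",f(b))
E
```

```text
(no output)
```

View pics/a.png

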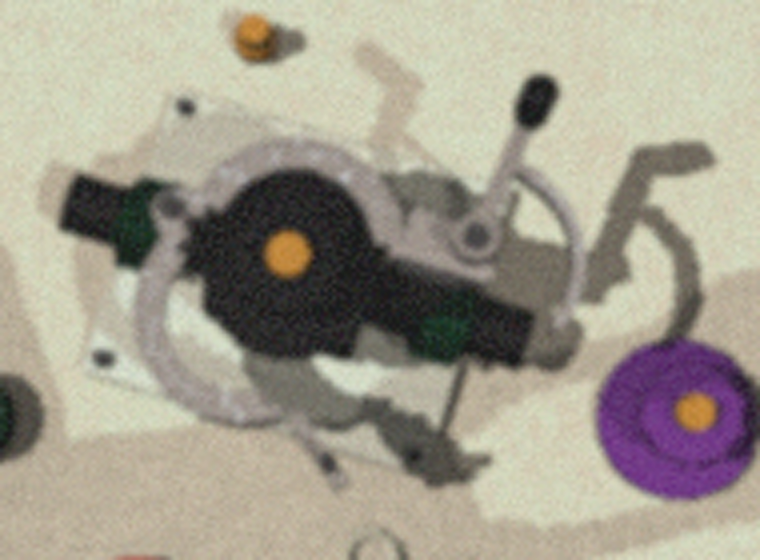

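View pics/b.png

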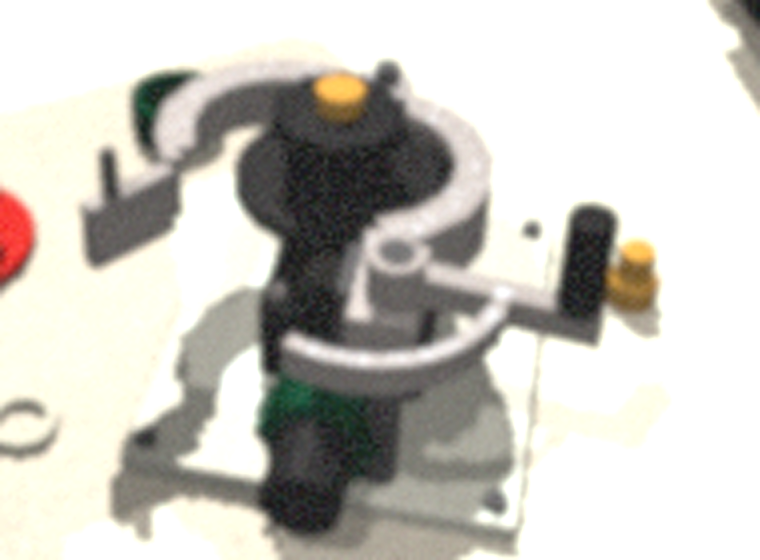

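Top crop: hinge pin (172,205), pivot (478,236), post top (328,462), knob top (540,90). Side crop: hinge (388,72), pivot (398,250), post top (107,152), knob (592,212). I'll triangulate these.

```bash
python3 - <<'E'
from h import *
np.set_printoptions(precision=4,suppress=True)
P={}
for n,a,b in[("hinge",(172,205),(388,72)),("pivot",(478,236),(398,250)),("post",(328,462),(107,152)),("knob",(540,90),(592,212))]:
    o1,d1=ray("top",(170+a[0]/4,120+a[1]/4));o2,d2=ray("side",(200+b[0]/4,150+b[1]/4))
    t=np.linalg.lstsq(np.c_[d1,-d2],o2-o1,rcond=None)[0];p,q=o1+t[0]*d1,o2+t[1]*d2
    P[n]=(p+q)/2;print(n,P[n],np.linalg.norm(p-q))
h,v=P["hinge"][:2],P["pivot"][:2]
ls=np.array([[0,.064],[.026,-.085]]);dl=ls[1]-ls[0];dw=v-h
print("len",np.hypot(*dl),np.hypot(*dw))
yaw=np.arctan2(dw[1],dw[0])-np.arctan2(dl[1],dl[0]);R=lambda a:np.array([[np.cos(a),-np.sin(a)],[np.sin(a),np.cos(a)]])
org=(h+v)/2-R(yaw)@ls.mean(0);print("yaw",yaw,"org",org)
S=lambda p:R(yaw).T@(p-org)
k=S(P["knob"][:2])-S(v);print("knob stand",S(P["knob"][:2]),"r",np.hypot(*k),"ang",-np.arctan2(k[1],k[0]))
p=S(P["post"][:2])-S(h);print("post rel hinge",p,np.hypot(*p),"ang",np.arctan2(p[1],p[0])+np.pi/2)
E
```

```text
hinge [0.6017 0.0716 0.116 ] 0.0004097020310105054
pivot [ 0.5781 -0.0771  0.1381] 0.0003677619012072514
post [ 0.4722 -0.0022  0.135 ] 0.0005867401549332845
knob [ 0.6387 -0.1049  0.1741] 0.0006623671779264345
len 0.15125144627407702 0.1505357304341524
yaw -0.32999955357998 org [0.581  0.0114]
knob stand [ 0.0922 -0.0914] r 0.06663604150300267 ang 0.10085220729653056
post rel hinge [-0.0986 -0.1118] 0.14904132222628783 ang -0.723025659448719
```

```bash
cat >> h.py <<'E'
from scipy.spatial.transform import Rotation as Ro
YAW=-.33;ORG=np.array([.581,.0114])
R2=lambda a:np.array([[np.cos(a),-np.sin(a)],[np.sin(a),np.cos(a)]])
W=lambda p:ORG+R2(YAW)@np.array(p)          # stand -> world xy
def ringpt(a,x,y): return W(np.array([0,.064])+R2(-a)@np.array([x,y]))
def ringpose(a,gap,z,r=.1405):                # side face of closed fingers, gap mm off tab; tool x = -ring x
    return np.r_[ringpt(a,-.014-.008-gap/1000,-r),z],np.pi+YAW-a
def rel(p,yaw,ref=None):
    s=arm.sense() if ref is None else ref
    R=Ro.from_euler("xyz",s["eef_rot"]);T=Ro.from_euler("xyz",[np.pi,0,yaw])
    return np.round(np.r_[(R.inv()*T).as_rotvec(),R.inv().apply(p-s["tcp_pos"])],4)
E
python3 - <<'E'
from h import *
p,y=ringpose(.656,40,.2);print(p,y,rel(p,y))
E
```

```text
[0.45036057 0.04608368 0.2       ] 2.155592653589793 [-1.0000e-03 -1.5000e-03 -1.6998e+00  4.2460e-01 -4.1760e-01  5.5000e-03]
```

Emit:
move_arm:
  steps:
    - [0,0,-1.7,0.4246,-0.4176,0.005,1]
    - [0,0,-1.7,0.4246,-0.4176,0.005,1]
    - [0,0,-1.7,0.4246,-0.4176,0.005,1]
    - [0,0,-1.7,0.4246,-0.4176,0.005,1]
    - [0,0,-1.7,0.4246,-0.4176,0.005,1]
  force: 30

```text
time: 0.72
tcp_pos: [0.3569, -0.2195, 0.2026]
eef_rot: [3.141, -0.0, 1.399]
wrist_force: [0.9, -0.6, -0.3]
finger_gap: 0.0475
gripper_force: 0.0
```

```bash
python3 - <<'E'
from h import *
p,y=ringpose(.656,40,.2);s=arm.sense();print(s["joint_positions"],s["finger_gap"],rel(p,y))
E
```

```text
[-7.18169989e-01  3.89549891e-02  1.80835149e+00  3.17986639e-04
  1.29424383e+00 -5.46107168e-01] 0.04750392304976581 [ 3.000e-04 -2.000e-04 -7.569e-01  2.777e-01  4.660e-02  2.700e-03]
```

Emit:
move_arm:
  steps:
    - [0,0,-0.757,0.278,0.0466,0.003,1]
    - [0,0,-0.757,0.278,0.0466,0.003,1]
    - [0,0,-0.757,0.278,0.0466,0.003,1]
    - [0,0,-0.757,0.278,0.0466,0.003,1]
    - [0,0,-0.757,0.278,0.0466,0.003,1]

```text
time: 1.35
tcp_pos: [0.4518, 0.0468, 0.1995]
eef_rot: [3.142, -0.001, 2.155]
wrist_force: [0.5, -1.2, -0.3]
finger_gap: 0.0009
gripper_force: 0.0
```

```bash
python3 - <<'E'
from h import *
p,y=ringpose(.656,40,.09);s=arm.sense();print(s["joint_positions"],s["finger_gap"],rel(p,y))
c=arm.get_calibration("wrist");im=arm.snapshot("wrist");cv2.imwrite("pics/w0.png",im[:,:,::-1])
im=arm.snapshot("side");cv2.imwrite("pics/s1.png",cv2.resize(im[120:300,160:400,::-1],None,fx=3,fy=3))
np.save("w0.npy",c,allow_pickle=True)
for n,z in(("tab",.112),):print(proj("wrist",np.r_[ringpt(.656,-.014,-.1405),z],c))
print(proj("wrist",np.r_[ringpt(.656,-.01,-.1487),.136],c))
E
```

```text
[-5.06785763e-02  9.65318272e-02  1.75242542e+00  5.33160523e-04
  1.29298823e+00 -6.34604643e-01] 0.0008650285006011123 [ 0.     -0.0006 -0.001   0.0002 -0.0016  0.1095]
[255.89672986 246.12636381]
[246.34511944 262.74337547]
```

View pics/w0.png

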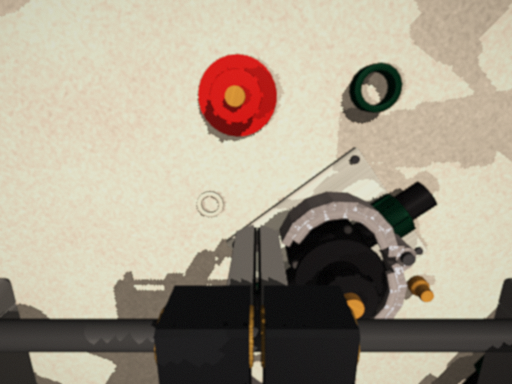

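View pics/s1.png

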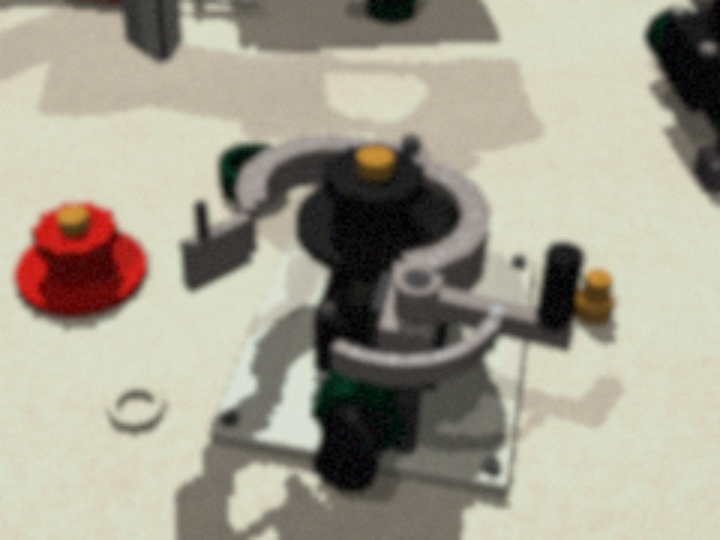

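The wrist view shows the closed fingers (245,240) hiding the tab. The side crop shows the finger above and outside the tab, and the scene is undisturbed. I'll descend beside the tab.

Emit:
move_arm:
  steps:
    - [0,0,0,0,-0.0016,0.05,1]
    - [0,0,0,0,-0.0016,0.09,1]
    - [0,0,0,0,-0.0016,0.1095,1]
    - [0,0,0,0,-0.0016,0.1095,1]

```text
time: 1.95
tcp_pos: [0.4484, 0.0419, 0.0889]
eef_rot: [-3.138, -0.002, 2.149]
wrist_force: [0.0, 0.4, 0.5]
finger_gap: 0.0004
gripper_force: 0.0
```

```bash
python3 - <<'E'
from h import *
s=arm.sense();print(s["tcp_pos"],s["wrist_force"])
cv2.imwrite("pics/s2.png",cv2.resize(arm.snapshot("side")[120:300,160:400,::-1],None,fx=3,fy=3))
for a,g in((.656,15),(.656,5),(.656,-5),(.55,0),(.5,0)):
    print(a,g,rel(*ringpose(a,g,.09),s))
E
```

```text
[0.44841312 0.04194966 0.08894709] [0.01888656 0.39635241 0.52402153]
0.656 15 [-0.004  -0.0021 -0.0064 -0.0226  0.004  -0.0011]
0.656 5 [-0.004  -0.0021 -0.0064 -0.0326  0.0041 -0.0011]
0.656 -5 [-0.004  -0.0021 -0.0064 -0.0426  0.0042 -0.0012]
0.55 0 [-0.0039 -0.0023 -0.1124 -0.0526  0.0027 -0.0012]
0.5 0 [-0.0038 -0.0024 -0.1624 -0.0597  0.0026 -0.0012]
```

View pics/s2.png

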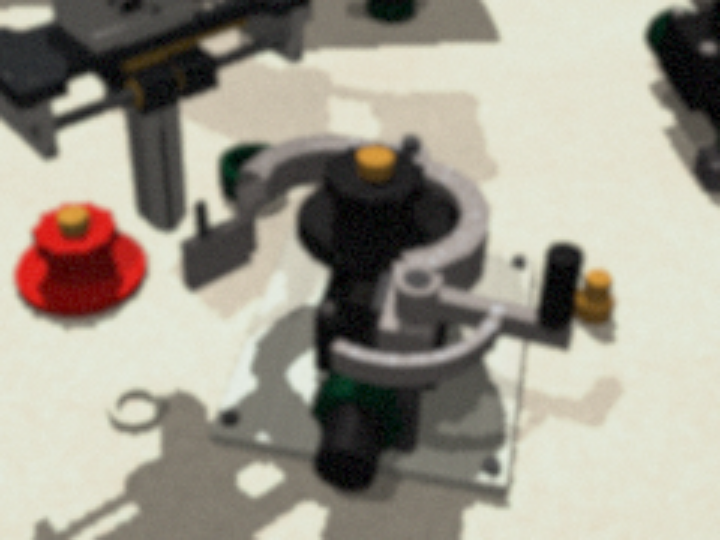

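The finger stands beside the tab's outer face at (190,220), clear of everything. Now I'll compute the arc increments in the commanded frame.

```bash
python3 - <<'E'
from h import *
def ref(a,g): p,y=ringpose(a,g,.09);return {"tcp_pos":p,"eef_rot":[np.pi,0,y]}
r=ref(.656,40)
for a in(.656,.62,.58,.54,.5):print(a,rel(*ringpose(a,0,.09),r))
print();r=ref(.5,0)
for a in(.46,.42,.38,.34,.30):print(a,rel(*ringpose(a,0,.09),r))
E
```

```text
0.656 [ 0.    0.    0.   -0.04  0.    0.  ]
0.62 [ 0.      0.     -0.036  -0.0451 -0.0007 -0.    ]
0.58 [ 0.      0.     -0.076  -0.0507 -0.0013 -0.    ]
0.54 [ 0.      0.     -0.116  -0.0564 -0.0016 -0.    ]
0.5 [ 0.      0.     -0.156  -0.0621 -0.0017 -0.    ]

0.46 [ 0.      0.     -0.04   -0.0056 -0.0008 -0.    ]
0.42 [-0.      0.     -0.08   -0.0113 -0.0013 -0.    ]
0.38 [ 0.      0.     -0.12   -0.017  -0.0016 -0.    ]
0.34 [-0.      0.     -0.16   -0.0227 -0.0017 -0.    ]
0.3 [-0.      0.     -0.2    -0.0284 -0.0016 -0.    ]
```

Emit:
move_arm:
  steps:
    - [0,0,0,-0.025,0.0016,0,1]
    - [0,0,0,-0.036,0.0016,0,1]
    - [0,0,-0.036,-0.0451,0.001,0,1]
    - [0,0,-0.076,-0.0507,0,0,1]
    - [0,0,-0.116,-0.0564,0,0,1]

```text
time: 2.62
tcp_pos: [0.4813, -0.0043, 0.0912]
eef_rot: [3.141, 0.0, 2.267]
wrist_force: [-0.2, 1.3, 0.2]
finger_gap: 0.0006
gripper_force: 0.5
```

Emit:
move_arm:
  steps:
    - [0,0,-0.04,-0.0056,-0.0008,0,1]
    - [0,0,-0.08,-0.0113,-0.0013,0,1]
    - [0,0,-0.12,-0.017,-0.0016,0,1]
    - [0,0,-0.16,-0.0227,-0.0017,0,1]
    - [0,0,-0.2,-0.0284,-0.0016,0,1]

```text
time: 3.25
tcp_pos: [0.4982, -0.027, 0.0911]
eef_rot: [3.141, 0.0, 2.467]
wrist_force: [-0.0, 1.2, -0.4]
finger_gap: 0.0005
gripper_force: 0.5
```

Emit:
move_arm:
  steps:
    - [0,0,-0.04,-0.0056,-0.0008,0,1]
    - [0,0,-0.08,-0.0113,-0.0013,0,1]
    - [0,0,-0.12,-0.017,-0.0016,0,1]
    - [0,0,-0.16,-0.0227,-0.0017,0,1]

```text
time: 3.75
tcp_pos: [0.5144, -0.0422, 0.0911]
eef_rot: [3.141, -0.001, 2.627]
wrist_force: [-1.4, 1.8, 0.4]
finger_gap: 0.0003
gripper_force: 0.9
```

```bash
python3 - <<'E'
from h import *
s=arm.sense();p,y=ringpose(.18,0,.09);print(s["tcp_pos"],s["wrist_force"],p,y,s["eef_rot"])
cv2.imwrite("pics/s3.png",cv2.resize(arm.snapshot("side")[120:300,160:400,::-1],None,fx=3,fy=3))
E
```

```text
[ 0.51442455 -0.04221342  0.09106563] [-1.36850925  1.77219305  0.40900769] [ 0.51394947 -0.03993399  0.09      ] 2.631592653589793 [ 3.14072917e+00 -9.25122089e-04  2.62683116e+00]
```

View pics/s3.png

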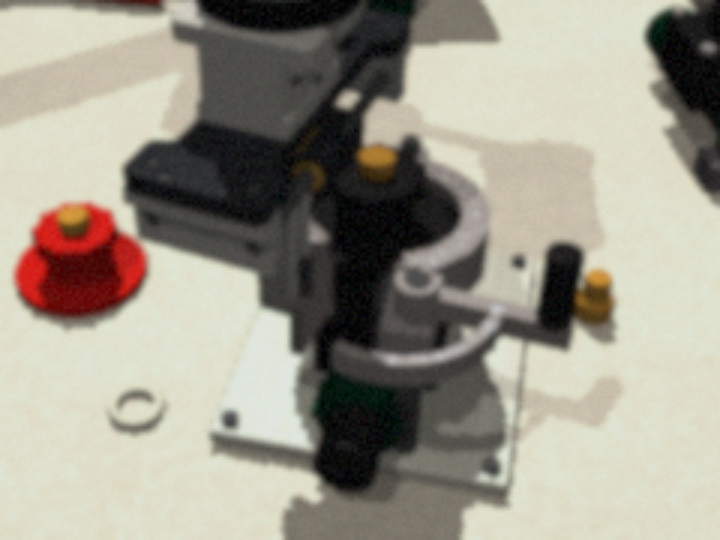

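The ring is being pushed shut, with the tab hidden behind the fingers. I'll continue slowly.

Emit:
move_arm:
  steps:
    - [0,0,-0.02,-0.0028,-0.0004,0,1]
    - [0,0,-0.04,-0.0056,-0.0008,0,1]
    - [0,0,-0.06,-0.0084,-0.001,0,1]

```text
time: 4.18
tcp_pos: [0.5215, -0.0476, 0.0905]
eef_rot: [-3.141, -0.0, 2.687]
wrist_force: [-1.9, 1.5, 2.2]
finger_gap: 0.0007
gripper_force: 1.0
```

Emit:
move_arm:
  steps:
    - [0,0,-0.01,-0.0014,-0.0002,0,1]
    - [0,0,-0.02,-0.0028,-0.0004,0,1]

```text
time: 4.42
tcp_pos: [0.5239, -0.0492, 0.0903]
eef_rot: [-3.141, -0.0, 2.707]
wrist_force: [-2.5, 1.4, 0.8]
finger_gap: 0.0004
gripper_force: 1.0
```

Emit:
move_arm:
  steps:
    - [0,0,-0.005,-0.0007,0,0,1]
    - [0,0,-0.01,-0.0014,-0.0002,0,1]

```text
time: 4.68
tcp_pos: [0.5251, -0.05, 0.0903]
eef_rot: [-3.141, -0.0, 2.717]
wrist_force: [-1.7, 1.5, 1.1]
finger_gap: 0.0005
gripper_force: 1.0
```

Emit:
move_arm:
  steps:
    - [0,0,-0.005,-0.0007,0,0,1]
    - [0,0,-0.005,-0.0007,0,0,1]

```text
time: 4.92
tcp_pos: [0.5258, -0.0504, 0.0903]
eef_rot: [-3.141, 0.0, 2.721]
wrist_force: [-2.2, 0.2, 0.5]
finger_gap: 0.0004
gripper_force: 0.9
```

Emit:
move_arm:
  steps:
    - [0,0,-0.005,-0.0007,0,0,1]
    - [0,0,-0.005,-0.0007,0,0,1]

```text
time: 5.18
tcp_pos: [0.5264, -0.0507, 0.0903]
eef_rot: [-3.141, -0.0, 2.726]
wrist_force: [-2.4, -0.2, 1.7]
finger_gap: 0.0006
gripper_force: 0.9
```

Emit:
move_arm:
  steps:
    - [0,0,-0.005,-0.0007,0,0,1]
    - [0,0,-0.005,-0.0007,0,0,1]

```text
time: 5.42
tcp_pos: [0.527, -0.0509, 0.0903]
eef_rot: [-3.141, 0.0, 2.731]
wrist_force: [-2.1, -0.7, 0.4]
finger_gap: 0.0004
gripper_force: 0.9
```

Emit:
move_arm:
  steps:
    - [0,0,-0.005,-0.0007,0,0,1]
    - [0,0,-0.005,-0.0007,0,0,1]

```text
time: 5.68
tcp_pos: [0.5277, -0.0511, 0.0902]
eef_rot: [-3.141, -0.0, 2.736]
wrist_force: [-2.3, -1.5, -0.8]
finger_gap: 0.0006
gripper_force: 0.9
```

Emit:
move_arm:
  steps:
    - [0,0,-0.005,-0.0007,-0.0001,0,1]
    - [0,0,-0.01,-0.0014,-0.0002,0,1]

```text
time: 5.92
tcp_pos: [0.5282, -0.0515, 0.0902]
eef_rot: [-3.141, -0.002, 2.747]
wrist_force: [-4.5, 0.9, 1.7]
finger_gap: 0.0005
gripper_force: 2.1
```

Emit:
move_arm:
  steps:
    - [0,0,-0.005,-0.0007,-0.0001,0,1]
    - [0,0,-0.005,-0.0007,-0.0001,0,1]

```text
time: 6.18
tcp_pos: [0.5283, -0.0516, 0.0902]
eef_rot: [-3.142, -0.003, 2.752]
wrist_force: [-5.4, 1.3, 2.9]
finger_gap: 0.0006
gripper_force: 2.6
```

Emit:
move_arm:
  steps:
    - [0,0,-0.005,-0.0007,-0.0001,0,1]
    - [0,0,-0.005,-0.0007,-0.0001,0,1]

```text
time: 6.42
tcp_pos: [0.5284, -0.0517, 0.0902]
eef_rot: [-3.142, -0.004, 2.757]
wrist_force: [-6.0, 1.9, 3.0]
finger_gap: 0.0002
gripper_force: 3.1
```

Emit:
move_arm:
  steps:
    - [0,0,-0.005,-0.0007,-0.0001,0,1]
    - [0,0,-0.005,-0.0007,-0.0001,0,1]

```text
time: 6.68
tcp_pos: [0.5285, -0.0518, 0.0902]
eef_rot: [3.142, -0.005, 2.762]
wrist_force: [-7.2, 2.1, 5.1]
finger_gap: 0.0006
gripper_force: 3.6
```

Emit:
move_arm:
  steps:
    - [0,0,0,-0.0015,0,0,1]
    - [0,0,0,-0.003,0,0,1]
    - [0,0,0,-0.003,0,0,1]

```text
time: 7.05
tcp_pos: [0.5287, -0.0519, 0.0902]
eef_rot: [-3.141, -0.01, 2.762]
wrist_force: [-12.4, 2.9, 8.6]
finger_gap: 0.0007
gripper_force: 6.1
```

```bash
python3 - <<'E'
from h import *
s=arm.sense();print(s["wrist_force"])
for a in (.08,.06,.04,.02): print(a,rel(*ringpose(a,0,.09),s))
E
```

```text
[-12.36484562   2.92408947   8.63755358]
0.08 [-0.0004 -0.0101  0.0299  0.0043  0.0023  0.0002]
0.06 [-0.0002 -0.0101  0.0099  0.0015  0.0018  0.0002]
0.04 [-0.0001 -0.0101 -0.0101 -0.0013  0.0014  0.0002]
0.02 [-0.     -0.0101 -0.0301 -0.0041  0.001   0.0002]
```

The ring is against the stiff pad: 12.7 N of push with only about 0.2 mm of motion, at about 0.05 rad. I'll back off, rise, and move over the knob.

Emit:
move_arm:
  steps:
    - [0,0,0,0.012,0,0,1]
    - [0,0,0,0.03,0,0,1]
    - [0,0,0,0.04,0,-0.03,1]
    - [0,0,0,0.04,0,-0.09,1]
    - [0,0,0,0.04,0,-0.13,1]

```text
time: 7.68
tcp_pos: [0.4973, -0.039, 0.2231]
eef_rot: [3.141, 0.005, 2.762]
wrist_force: [0.5, -0.9, -1.4]
finger_gap: 0.0004
gripper_force: 0.0
```

```bash
cat >> h.py <<'E'
def knob(th): return W([.026+.068*np.cos(th),-.085-.068*np.sin(th)])
E
python3 - <<'E'
from h import *
s=arm.sense();print(s["wrist_force"],knob(.1),rel(np.r_[knob(.1),.22],1.24,s))
T=arm.snapshot("top")[120:260,170:360,::-1];S=arm.snapshot("side")[150:290,200:390,::-1]
cv2.imwrite("pics/c1.png",cv2.resize(np.hstack([T,S]),None,fx=2.1,fy=2.1,interpolation=cv2.INTER_CUBIC))
E
```

```text
[ 0.52351193 -0.90961112 -1.44481566] [ 0.63986311 -0.10578593] [ 0.0046  0.0031  1.5215 -0.1572 -0.0092  0.0038]
```

View pics/c1.png

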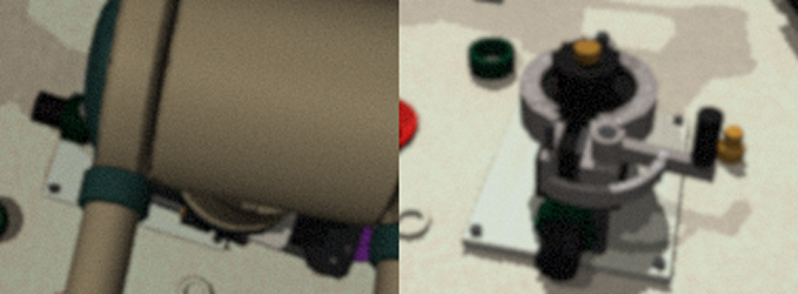

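The ring is shut around the flanges (side panel ~(590,90)) and the lever is unmoved, with the knob at (708,135). Next I go above the knob.

Emit:
move_arm:
  steps:
    - [0,0,1.52,-0.157,-0.009,0,0.4]
    - [0,0,1.52,-0.157,-0.009,0,0.4]
    - [0,0,1.52,-0.157,-0.009,0,0.4]
    - [0,0,1.52,-0.157,-0.009,0,0.4]
    - [0,0,1.52,-0.157,-0.009,0,0.4]

```text
time: 8.4
tcp_pos: [0.6389, -0.1058, 0.2183]
eef_rot: [-3.14, -0.001, 1.817]
wrist_force: [0.1, -0.3, -0.0]
finger_gap: 0.0469
gripper_force: 0.0
```

```bash
python3 - <<'E'
from h import *
s=arm.sense();print(rel(np.r_[knob(.1),.22],1.24,s))
E
```

```text
[-1.500e-03 -5.000e-04  5.773e-01 -2.000e-04  9.000e-04 -1.700e-03]
```

Emit:
move_arm:
  steps:
    - [0,0,0.18,0,0,0,0.4]
    - [0,0,0.36,0,0,0,0.4]
    - [0,0,0.577,0,0,0,0.4]
    - [0,0,0.577,0,0.0009,0,0.4]

```text
time: 8.9
tcp_pos: [0.6394, -0.1053, 0.2192]
eef_rot: [-3.141, -0.0, 1.247]
wrist_force: [0.1, -0.7, 0.4]
finger_gap: 0.0566
gripper_force: 0.0
```

```bash
python3 - <<'E'
from h import *
s=arm.sense();print(s["finger_gap"],s["joint_positions"],rel(np.r_[knob(.1),.143],1.24,s))
c=arm.get_calibration("wrist");im=arm.snapshot("wrist");cv2.imwrite("pics/w1.png",im[:,:,::-1])
print(proj("wrist",np.r_[knob(.1),.172],c),proj("wrist",s["tcp_pos"],c))
E
```

```text
0.056587978099548436 [-2.70546961e-01  3.80982570e-01  1.31337089e+00  1.18713547e-04
  1.44811566e+00  5.29063370e-02] [-0.0009 -0.0001  0.0073 -0.0003  0.0007  0.0762]
[258.55642355 212.40154719] [257.86885494 237.96919668]
```

View pics/w1.png

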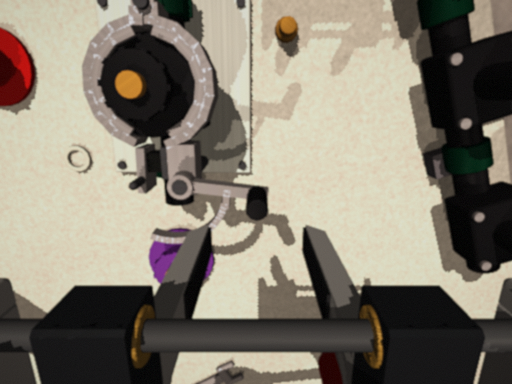

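The knob's top is at about (258,210), where predicted (258.6,212.4) and centred between the fingers. I'll descend and pinch.

Emit:
move_arm:
  steps:
    - [0,0,0,0,0,0.04,0.4]
    - [0,0,0,0,0,0.076,0.4]
    - [0,0,0,0,0,0.076,0.4]
    - [0,0,0,0,0,0.076,1]
    - [0,0,0,0,0,0.076,1]
  force: 30

```text
time: 9.57
tcp_pos: [0.641, -0.1058, 0.1463]
eef_rot: [3.138, -0.0, 1.247]
wrist_force: [0.1, -1.0, 0.1]
finger_gap: 0.0399
gripper_force: 0.0
```

Emit:
move_arm:
  steps:
    - [0,0,0,0,0,0,1]
    - [0,0,0,0,0,0,1]
    - [0,0,0,0,0,0,1]

```text
time: 9.95
tcp_pos: [0.6393, -0.1054, 0.145]
eef_rot: [-3.141, 0.0, 1.247]
wrist_force: [-2.5, 1.6, 3.8]
finger_gap: 0.0176
gripper_force: 30.0
```

```bash
cat >> h.py <<'E'
def kstep(t1,ts,yaw=1.24):
    r={"tcp_pos":np.r_[knob(t1),.143],"eef_rot":[np.pi,0,yaw]}
    for t in ts:print(round(t,3),rel(np.r_[knob(t),.143],yaw,r)[3:5])
def tang(th,F): # component of force on the tool against clockwise pull
    d=R2(YAW)@[-np.sin(th),-np.cos(th)];return -d@F[:2]
E
python3 - <<'E'
from h import *
s=arm.sense();d=R2(YAW).T@(s["tcp_pos"][:2]-W([.026,-.085]));print(np.hypot(*d),-np.arctan2(d[1],d[0]),s["wrist_force"],s["finger_gap"],s["gripper_force"])
for t in(.1,.6,1.1,1.4):kstep(t,t+np.arange(1,6)*.1);print()
E
```

```text
0.06733054109963763 0.09781485529923069 [-2.45545415  1.58062513  3.79924237] 0.017631125058662083 30.000835061073303
0.2 [-0.0067 -0.001 ]
0.3 [-0.0133 -0.0027]
0.4 [-0.0197 -0.005 ]
0.5 [-0.0258 -0.008 ]
0.6 [-0.0316 -0.0115]

0.7 [-0.0054 -0.0041]
0.8 [-0.0104 -0.0087]
0.9 [-0.0149 -0.0138]
1.0 [-0.0188 -0.0194]
1.1 [-0.0222 -0.0253]

1.2 [-0.0028 -0.0062]
1.3 [-0.0049 -0.0127]
1.4 [-0.0064 -0.0193]
1.5 [-0.0072 -0.026 ]
1.6 [-0.0074 -0.0328]

1.5 [-0.0008 -0.0067]
1.6 [-0.001  -0.0135]
1.7 [-0.0004 -0.0203]
1.8 [ 0.0008 -0.027 ]
1.9 [ 0.0026 -0.0335]
```

Emit:
move_arm:
  steps:
    - [0,0,0,-0.0067,-0.001,0,1]
    - [0,0,0,-0.0133,-0.0027,0,1]
    - [0,0,0,-0.0197,-0.005,0,1]
    - [0,0,0,-0.0258,-0.008,0,1]
    - [0,0,0,-0.0316,-0.0115,0,1]

```text
time: 10.58
tcp_pos: [0.6184, -0.131, 0.145]
eef_rot: [-3.141, -0.002, 1.246]
wrist_force: [-1.5, 3.7, 6.0]
finger_gap: 0.0174
gripper_force: 30.0
```

Emit:
move_arm:
  steps:
    - [0,0,0,-0.0054,-0.0041,0,1]
    - [0,0,0,-0.0104,-0.0087,0,1]
    - [0,0,0,-0.0149,-0.0138,0,1]
    - [0,0,0,-0.0188,-0.0194,0,1]
    - [0,0,0,-0.0222,-0.0253,0,1]

```text
time: 11.2
tcp_pos: [0.5881, -0.1436, 0.145]
eef_rot: [3.141, -0.003, 1.246]
wrist_force: [0.6, 5.3, 4.6]
finger_gap: 0.0176
gripper_force: 30.0
```

```bash
python3 - <<'E'
from h import *
s=arm.sense();d=R2(YAW).T@(s["tcp_pos"][:2]-W([.026,-.085]));print(np.hypot(*d),-np.arctan2(d[1],d[0]),s["wrist_force"],R2(YAW).T@s["wrist_force"][:2],s["finger_gap"],tang(1.1,s["wrist_force"]))
E
```

```text
0.06692398653093193 1.090686720614823 [0.56725659 5.34731881 4.55439343] [-1.19611262  5.24260556] 0.01755071824949359 1.3120411752145669
```

Emit:
move_arm:
  steps:
    - [0,0,0,-0.0008,-0.007,0,1]
    - [0,0,0,-0.0023,-0.014,0,1]
    - [0,0,0,-0.0037,-0.0207,0,1]

```text
time: 11.58
tcp_pos: [0.5673, -0.1433, 0.145]
eef_rot: [3.139, 0.002, 1.247]
wrist_force: [1.3, -2.8, 5.5]
finger_gap: 0.0174
gripper_force: 30.0
```

```bash
cat >> h.py <<'E'
def klook():
    s=arm.sense();d=R2(YAW).T@(s["tcp_pos"][:2]-W([.026,-.085]));th=-np.arctan2(d[1],d[0]);F=s["wrist_force"]
    rad=R2(YAW)@[np.cos(th),-np.sin(th)]
    print("r %.4f th %.3f tang %.2f rad %.2f z %.2f gap %.4f"%(np.hypot(*d),th,tang(th,F),rad@F[:2],F[2],s["finger_gap"]),s["time"])
E
python3 -c "
from h import *
klook()
for t in (1.4,1.6,1.8,2.0,2.2):kstep(t,t+np.arange(1,6)*.05)"
```

```text
r 0.0667 th 1.403 tang 1.71 rad 2.59 z 5.54 gap 0.0174 11.575
1.45 [-0.0005 -0.0034]
1.5 [-0.0008 -0.0067]
1.55 [-0.001  -0.0101]
1.6 [-0.001  -0.0135]
1.65 [-0.0008 -0.0169]
1.65 [ 0.0002 -0.0034]
1.7 [ 0.0005 -0.0068]
1.75 [ 0.0011 -0.0101]
1.8 [ 0.0017 -0.0135]
1.85 [ 0.0026 -0.0168]
1.85 [ 0.0009 -0.0033]
1.9 [ 0.0019 -0.0065]
1.95 [ 0.003  -0.0097]
2.0 [ 0.0044 -0.0129]
2.05 [ 0.0059 -0.0159]
2.05 [ 0.0015 -0.0031]
2.1 [ 0.0031 -0.006 ]
2.15 [ 0.0049 -0.0089]
2.2 [ 0.0068 -0.0117]
2.25 [ 0.0089 -0.0144]
2.25 [ 0.0021 -0.0027]
2.3 [ 0.0043 -0.0053]
2.35 [ 0.0066 -0.0078]
2.4 [ 0.009  -0.0101]
2.45 [ 0.0116 -0.0124]
```

Emit:
move_arm:
  steps:
    - [0,0,0,-0.0014,-0.0034,0,1]
    - [0,0,0,-0.0018,-0.0067,0,1]
    - [0,0,0,-0.002,-0.0101,0,1]
    - [0,0,0,-0.002,-0.0101,0,1]

```text
time: 12.08
tcp_pos: [0.5565, -0.1407, 0.1449]
eef_rot: [3.141, 0.0, 1.247]
wrist_force: [-0.4, 0.2, 6.5]
finger_gap: 0.0172
gripper_force: 30.0
```

```bash
python3 -c "
from h import *
klook()"
```

```text
r 0.0669 th 1.569 tang -0.49 rad -0.10 z 6.54 gap 0.0172 12.075
```

Emit:
move_arm:
  steps:
    - [0,0,0,0.0001,-0.0034,0,1]
    - [0,0,0,0.0003,-0.0068,0,1]
    - [0,0,0,0.0003,-0.0068,0,1]

```text
time: 12.45
tcp_pos: [0.5502, -0.1383, 0.145]
eef_rot: [3.14, 0.001, 1.247]
wrist_force: [0.3, -0.6, 5.9]
finger_gap: 0.0175
gripper_force: 30.0
```

```bash
python3 -c "
from h import *
klook()"
```

```text
r 0.0669 th 1.670 tang 0.55 rad 0.45 z 5.86 gap 0.0175 12.45
```

Emit:
move_arm:
  steps:
    - [0,0,0,0.0005,-0.0034,0,1]
    - [0,0,0,0.001,-0.0068,0,1]
    - [0,0,0,0.001,-0.0068,0,1]

```text
time: 12.82
tcp_pos: [0.5441, -0.1352, 0.1449]
eef_rot: [3.141, 0.001, 1.247]
wrist_force: [0.7, 0.7, 5.3]
finger_gap: 0.0169
gripper_force: 30.0
```

```bash
python3 -c "
from h import *
klook()"
```

```text
r 0.0670 th 1.772 tang 0.26 rad -0.96 z 5.31 gap 0.0169 12.825
```

Emit:
move_arm:
  steps:
    - [0,0,0,0.001,-0.0033,0,1]
    - [0,0,0,0.0022,-0.0065,0,1]
    - [0,0,0,0.0022,-0.0065,0,1]

```text
time: 13.2
tcp_pos: [0.5384, -0.1315, 0.145]
eef_rot: [3.141, 0.002, 1.247]
wrist_force: [-1.4, -0.9, 7.2]
finger_gap: 0.0172
gripper_force: 30.0
```

```bash
python3 -c "
from h import *
klook()"
```

```text
r 0.0671 th 1.874 tang -0.62 rad 1.53 z 7.17 gap 0.0172 13.2
```

Emit:
move_arm:
  steps:
    - [0,0,0,0.0013,-0.0032,0,1]
    - [0,0,0,0.0028,-0.0062,0,1]
    - [0,0,0,0.0028,-0.0062,0,1]

```text
time: 13.58
tcp_pos: [0.533, -0.1272, 0.145]
eef_rot: [3.141, 0.002, 1.247]
wrist_force: [-2.0, -1.4, 8.0]
finger_gap: 0.0172
gripper_force: 30.0
```

```bash
python3 -c "
from h import *
klook()"
```

```text
r 0.0671 th 1.976 tang -0.55 rad 2.37 z 7.99 gap 0.0172 13.575
```

Emit:
move_arm:
  steps:
    - [0,0,0,0.0006,-0.0035,-0.002,1]
    - [0,0,0,0.0022,-0.0064,-0.003,1]
    - [0,0,0,0.0022,-0.0064,-0.003,1]

```text
time: 13.95
tcp_pos: [0.5265, -0.1208, 0.1453]
eef_rot: [-3.137, -0.001, 1.247]
wrist_force: [0.9, 0.4, -12.8]
finger_gap: 0.0174
gripper_force: 30.0
```

```bash
python3 -c "
from h import *
klook()"
```

```text
r 0.0673 th 2.112 tang 0.27 rad -0.99 z -12.82 gap 0.0174 13.95
```

Emit:
move_arm:
  steps:
    - [0,0,0,0.0018,-0.0029,0,1]
    - [0,0,0,0.0037,-0.0057,0,1]
    - [0,0,0,0.0037,-0.0057,0,1]

```text
time: 14.32
tcp_pos: [0.5232, -0.1167, 0.1455]
eef_rot: [-3.139, 0.001, 1.247]
wrist_force: [3.2, -2.5, -25.9]
finger_gap: 0.0171
gripper_force: 30.0
```

```bash
python3 -c "
from h import *
klook()"
```

```text
r 0.0674 th 2.190 tang 3.89 rad -1.09 z -25.88 gap 0.0171 14.325
```

Emit:
move_arm:
  steps:
    - [0,0,0,0,0,0.0025,1]
    - [0,0,0,0,0,0.0025,1]

```text
time: 14.58
tcp_pos: [0.5234, -0.1168, 0.1453]
eef_rot: [-3.141, 0.001, 1.247]
wrist_force: [-1.8, -2.0, -13.2]
finger_gap: 0.0172
gripper_force: 30.0
```

```bash
python3 -c "
from h import *
klook();print(arm.sense()['tcp_pos'])"
```

```text
r 0.0673 th 2.188 tang 0.50 rad 2.64 z -13.17 gap 0.0172 14.575
[ 0.52340713 -0.11678686  0.14528369]
```

Emit:
move_arm:
  steps:
    - [0,0,0,0.001,-0.0018,0,1]
    - [0,0,0,0.002,-0.0036,0,1]
    - [0,0,0,0.002,-0.0036,0,1]

```text
time: 14.95
tcp_pos: [0.5224, -0.1155, 0.1453]
eef_rot: [3.138, 0.003, 1.247]
wrist_force: [1.7, -5.6, -15.7]
finger_gap: 0.0174
gripper_force: 30.0
```

```bash
python3 -c "
from h import *
klook()"
```

```text
r 0.0674 th 2.211 tang 5.57 rad 1.80 z -15.66 gap 0.0174 14.95
```

Emit:
move_arm:
  steps:
    - [0,0,0,0.0006,-0.0008,0.0012,1]
    - [0,0,0,0.0012,-0.0016,0.0015,1]
    - [0,0,0,0.0012,-0.0016,0.0015,1]

```text
time: 15.32
tcp_pos: [0.5222, -0.1152, 0.1452]
eef_rot: [3.135, 0.005, 1.247]
wrist_force: [1.4, -8.7, -11.0]
finger_gap: 0.0175
gripper_force: 30.0
```

```bash
python3 -c "
from h import *
klook()"
```

```text
r 0.0674 th 2.217 tang 8.02 rad 3.70 z -11.05 gap 0.0175 15.325
```

Emit:
move_arm:
  steps:
    - [0,0,0,0,0,0.001,1]
    - [0,0,0,0,0,0.0015,1]
    - [0,0,0,0,0,0.0015,1]

```text
time: 15.7
tcp_pos: [0.5223, -0.1152, 0.1451]
eef_rot: [3.134, 0.005, 1.247]
wrist_force: [-0.3, -8.2, -2.2]
finger_gap: 0.0174
gripper_force: 30.0
```

```bash
python3 -c "
from h import *
klook();s=arm.sense();print(s['wrist_force'],s['moment'],s['eef_rot'],s['tcp_pos'])
cv2.imwrite('pics/x.png',arm.snapshot('side')[:,:,::-1])"
```

```text
r 0.0674 th 2.216 tang 6.63 rad 4.84 z -2.21 gap 0.0174 15.7
[-0.29238531 -8.20096163 -2.21491308] [-1.42845747  0.15569619 -0.06096993] [3.13391945 0.00487164 1.24735379] [ 0.52225271 -0.11524137  0.1450999 ]
```

Emit:
move_arm:
  steps:
    - [0,0,0,-0.001,-0.0012,0,1]
    - [0,0,0,-0.0014,-0.0023,0,1]
    - [0,0,0,-0.0014,-0.0023,0,1]

```text
time: 16.12
tcp_pos: [0.522, -0.1151, 0.1451]
eef_rot: [3.13, 0.002, 1.247]
wrist_force: [4.5, -6.1, -5.9]
finger_gap: 0.0176
gripper_force: 30.0
```

```bash
python3 -c "
from h import *
klook()"
```

```text
r 0.0676 th 2.220 tang 7.63 rad -0.34 z -5.86 gap 0.0176 16.125
```

Emit:
move_arm:
  steps:
    - [0,0,0,0.0006,-0.0008,0,1]
    - [0,0,0,0.0009,-0.0012,0,1]
    - [0,0,0,0.0009,-0.0012,0,1]

```text
time: 16.5
tcp_pos: [0.5215, -0.1145, 0.1451]
eef_rot: [3.129, 0.003, 1.247]
wrist_force: [5.3, -7.1, -6.0]
finger_gap: 0.0174
gripper_force: 30.0
```

```bash
python3 -c "
from h import *
klook()"
```

```text
r 0.0676 th 2.231 tang 8.83 rad -0.57 z -6.02 gap 0.0174 16.5
```

Emit:
move_arm:
  steps:
    - [0,0,0,0.0006,-0.0008,0,1]
    - [0,0,0,0.0012,-0.0016,0,1]
    - [0,0,0,0.0012,-0.0016,0,1]
    - [0,0,0,0.0012,-0.0016,0,1]

```text
time: 17.0
tcp_pos: [0.5206, -0.1132, 0.1451]
eef_rot: [3.128, 0.003, 1.247]
wrist_force: [3.9, -7.5, -7.5]
finger_gap: 0.0176
gripper_force: 30.0
```

```bash
python3 -c "
from h import *
klook()"
```

```text
r 0.0677 th 2.255 tang 8.45 rad 0.62 z -7.51 gap 0.0176 17.0
```

Emit:
move_arm:
  steps:
    - [0,0,0,0.0006,-0.0008,0,1]
    - [0,0,0,0.0011,-0.0017,0,1]
    - [0,0,0,0.0011,-0.0017,0,1]
    - [0,0,0,0.0011,-0.0017,0,1]

```text
time: 17.5
tcp_pos: [0.5198, -0.1121, 0.1451]
eef_rot: [3.127, 0.004, 1.247]
wrist_force: [6.2, -8.9, -8.0]
finger_gap: 0.0174
gripper_force: 30.0
```

```bash
python3 -c "
from h import *
klook()"
```

```text
r 0.0677 th 2.275 tang 10.84 rad -0.78 z -8.00 gap 0.0174 17.5
```

Emit:
move_arm:
  steps:
    - [0,0,0,0,0,0,1]
    - [0,0,0,0,0,0,1]

```text
time: 17.75
tcp_pos: [0.5198, -0.1121, 0.1451]
eef_rot: [3.127, 0.004, 1.247]
wrist_force: [5.3, -7.4, -7.2]
finger_gap: 0.0176
gripper_force: 30.0
```

```bash
python3 -c "
from h import *
klook()"
```

```text
r 0.0677 th 2.275 tang 9.10 rad -0.78 z -7.21 gap 0.0176 17.75
```

Emit:
move_arm:
  steps:
    - [0,0,0,0.0004,-0.0006,0,1]
    - [0,0,0,0.0007,-0.001,0,1]
    - [0,0,0,0.0007,-0.001,0,1]

```text
time: 18.12
tcp_pos: [0.5195, -0.1116, 0.1451]
eef_rot: [3.126, 0.005, 1.247]
wrist_force: [6.5, -9.3, -8.7]
finger_gap: 0.0174
gripper_force: 30.0
```

```bash
python3 -c "
from h import *
klook()"
```

```text
r 0.0678 th 2.283 tang 11.34 rad -0.97 z -8.69 gap 0.0174 18.125
```

Now it's firmly tight (about 10–11 N). I'll unwind the arm gently, open, and check for anything remaining.

Emit:
move_arm:
  steps:
    - [0,0,0,-0.001,0.0014,0.0005,1]
    - [0,0,0,-0.002,0.0028,0.001,1]
    - [0,0,0,-0.002,0.0028,0.001,1]

```text
time: 18.5
tcp_pos: [0.5198, -0.1119, 0.1449]
eef_rot: [3.13, 0.001, 1.247]
wrist_force: [2.1, -5.6, 6.0]
finger_gap: 0.0175
gripper_force: 30.0
```

```bash
python3 -c "
from h import *
klook()"
```

```text
r 0.0677 th 2.277 tang 5.89 rad 1.03 z 5.99 gap 0.0175 18.5
```

Emit:
move_arm:
  steps:
    - [0,0,0,-0.002,0.0028,0,0.55]
    - [0,0,0,-0.002,0.0028,0,0.55]
    - [0,0,0,-0.002,0.0028,0,0.55]
    - [0,0,0,-0.002,0.0028,0,0.55]
    - [0,0,0,-0.002,0.0028,0,0.55]

```text
time: 19.12
tcp_pos: [0.5175, -0.1124, 0.1406]
eef_rot: [-3.141, -0.0, 1.247]
wrist_force: [0.1, -0.2, 0.6]
finger_gap: 0.0423
gripper_force: 0.0
```

Emit:
move_arm:
  steps:
    - [0,0,0,0,0,-0.03,0.55]
    - [0,0,0,0,0,-0.08,0.55]
    - [0,0,0,0,0,-0.13,0.55]
    - [0,0,0,-0.1,0,-0.14,0.55]
    - [0,0,0,-0.15,0,-0.15,0.55]

```text
time: 19.75
tcp_pos: [0.4782, -0.2307, 0.2876]
eef_rot: [3.14, 0.0, 1.249]
wrist_force: [0.3, -0.2, -0.3]
finger_gap: 0.0425
gripper_force: 0.0
```

```bash
python3 - <<'E'
from h import *
a=arm.snapshot("side");b=cv2.imread("pics/x.png")[:,:,::-1]
cv2.imwrite("pics/fs.png",a[:,:,::-1])
# knob: dark blob near predicted top projection
for z in(.172,.15):print(proj("side",np.r_[knob(2.277),z]),proj("side",np.r_[knob(2.1),z]))
u,v=proj("side",np.r_[knob(2.277),.16]).astype(int)
g=cv2.cvtColor(a,cv2.COLOR_RGB2GRAY)[v-12:v+14,u-16:u+17];print(g[::2,::2])
print(arm.sense()["wrist_force"],arm.sense()["finger_gap"])
E
```

```text
[262.11739877 213.1152012 ] [268.13625027 217.61336892]
[262.14914885 225.26299742] [268.00958883 229.81855077]
[[227 168  73  84  77  80  83  81  69  62  92 148 128  67  59  57  39]
 [227 170  75  80  78  81  79  68  50  44  93 148 115  56  56  62  56]
 [228 173  74  79  81  78  61  44  36  28  47  97  75  33  39  58  49]
 [223 184  89  93 141 130  43  32  34  35  34  57  79  36  35  63  44]
 [225 217 171 185 223 164  44  32  40  42  31  54  98  49  57  89  42]
 [227 223 227 228 231 167  35  12  18  20  13  63 133  82  67  78  32]
 [222 224 230 229 229 167  32   3   3   3   3  67 146 125  72  51  30]
 [226 227 228 229 229 169  30  10  12  19  14  62 139 150 105  41  22]
 [224 229 229 229 227 172  35   4  22   1   7  34 105 141 130  92  82]
 [225 232 230 230 227 171  31   9  15   9  15  23  52  93 140 156 145]
 [229 229 229 229 228 169  37  11   5   5   8  30  82 114 156 167 148]
 [230 229 230 229 230 170  34   9  11  15   3  62 131 141 144 138 125]
 [230 229 230 229 230 169  31   1   5  15   9  66 139 139 122 103  72]]
[-1.31876798 -4.00608265  1.136937  ] 0.042153729074003485
```

Emit:
move_arm:
  steps:
    - [0,0,0,0,0,0,0.55]
    - [0,0,0,0,0,0,0.55]

```text
time: 20.05
tcp_pos: [0.4783, -0.2291, 0.2864]
eef_rot: [-3.141, -0.001, 1.247]
wrist_force: [-0.8, -0.3, 0.1]
finger_gap: 0.0418
gripper_force: 0.0
```

```bash
python3 -c "
from bench import arm
print(arm.job_done())"
```

```text
the job is handed in; nothing more can be done
None
```

The ring is shut against its pad (about 13 N of push) and the lever is tightened to about 2.28 rad at roughly 10–11 N at the knob; after I let go the lever stayed put, the arm was clear, and the job was handed in at 20 s, though the tool briefly pulled up on the knob with about 26 N while turning it and I did not re-image the head after tightening.

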